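# Put the limit gauges away in their boxes

### The job

A plug gauge, a fork gauge and a ring gauge have been left at the instrument shelf, one of them pushed under it handle-first. Put each one flat into the clear-topped box that already holds a gauge of its kind, beside that gauge, with its whole head inside under the cover and its handle sticking out at the open front, and let go. Leave the stored gauges where they are in their boxes, and do not disturb the micrometer stand, the caliper or the oil tin.

Things in the scene. Friction and masses are not known exactly. Their poses are not given: they have to be found in the camera images.
- plug: Plug gauge to put away, 135 mm long, 0.15 to 0.32 kg; starts at the instrument shelf, head towards the robot. Head: steel cylinder, diameter 20 mm, 50 mm long, in line with the handle. Handle black, 20 x 20 mm, 85 mm long. Lies flat; origin: underside, at the joint of head and handle; x towards the head (tip at +0.050, handle end at -0.085), z up.
- plug_head (a point): Middle of the head of the plug gauge to put away: 25 mm from its tip, 10 mm above its underside.
- fork: Fork gauge to put away, 135 mm long, 0.15 to 0.32 kg; starts at the instrument shelf, head towards the robot. Head: flat two-pronged steel fork (snap gauge) 50 mm wide, 50 mm long, 16 mm thick, outer sides parallel. Handle black, 20 x 20 mm, 85 mm long. Lies flat; origin: underside, at the joint of head and handle; x towards the head (tip at +0.050, handle end at -0.085), z up.
- fork_head (a point): Middle of the head of the fork gauge to put away: 25 mm from its tip, 10 mm above its underside.
- ring: Ring gauge to put away, 135 mm long, 0.15 to 0.32 kg; starts at the instrument shelf, head towards the robot. Head: flat steel ring, outside 50 mm, bore 26 mm, 18 mm thick, centre at x = +0.025. Handle black, 20 x 20 mm, 85 mm long. Lies flat; origin: underside, at the joint of head and handle; x towards the head (tip at +0.050, handle end at -0.085), z up.
- ring_head (a point): Middle of the head of the ring gauge to put away: 25 mm from its tip, 10 mm above its underside.
- plug_box: Box for plug gauges (told by the one already in it; the three boxes are alike): fixed, aluminium, clear acrylic cover, open only at the front. Origin: on the bench under the middle of the open front; x into the box, z up. Inside: y -0.062 to 0.062, x 0 to 0.080, z 0.003 (floor) to 0.045 (cover); walls 3 mm, cover top z 0.049. Room for two gauges side by side, no divider.
- plug_stored: The plug gauge already stored in its box, in the left (+y) half of it, head in, about 60 mm of handle sticking out at the front; same shape, size and axes as the plug gauge to put away.
- plug_stored_head (a point): Middle of the head of the stored plug gauge: 25 mm from its tip, 10 mm above its underside.
- fork_box: Box for fork gauges (told by the one already in it; the three boxes are alike): fixed, aluminium, clear acrylic cover, open only at the front. Origin: on the bench under the middle of the open front; x into the box, z up. Inside: y -0.062 to 0.062, x 0 to 0.080, z 0.003 (floor) to 0.045 (cover); walls 3 mm, cover top z 0.049. Room for two gauges side by side, no divider.
- fork_stored: The fork gauge already stored in its box, in the right (-y) half of it, head in, about 60 mm of handle sticking out at the front; same shape, size and axes as the fork gauge to put away.
- fork_stored_head (a point): Middle of the head of the stored fork gauge: 25 mm from its tip, 10 mm above its underside.
- ring_box: Box for ring gauges (told by the one already in it; the three boxes are alike): fixed, aluminium, clear acrylic cover, open only at the front. Origin: on the bench under the middle of the open front; x into the box, z up. Inside: y -0.062 to 0.062, x 0 to 0.080, z 0.003 (floor) to 0.045 (cover); walls 3 mm, cover top z 0.049. Room for two gauges side by side, no divider.
- ring_stored: The ring gauge already stored in its box, in the left (+y) half of it, head in, about 60 mm of handle sticking out at the front; same shape, size and axes as the ring gauge to put away.
- ring_stored_head (a point): Middle of the head of the stored ring gauge: 25 mm from its tip, 10 mm above its underside.
- riser: Instrument shelf: fixed grey steel bench riser 310 x 360 mm with a test set on it (from x 0.07 back, up to z 0.19). Origin: on the bench under the middle of its front edge, x runs under it, z up. Clear height 45 mm, top z 0.050, open front. One gauge lies with its handle under it, only the head out; the other two lie just in front, handles clear; else the bench before it is bare.
- micrometer_stand: Bystander: steel micrometer stand with a micrometer, base 75 x 50 mm, 115 mm high, the micrometer's thimble reaching 105 mm from the middle in its y direction. Origin under the base's centre.
- caliper: Bystander: caliper lying flat on the bench in front of the gap between shelf and boxes, 200 mm long along its x, 66 mm across, 13 mm thick. Origin under the middle of its beam.
- oil_tin: Bystander: small steel oil tin standing upright, 50 mm in diameter, 48 mm high. Origin under its centre.
Not all that is in view belongs to the job. What is shaped like the ring but green is not meant.

How it is judged (in metres and radians):
At the end, for the whole second after the job is handed in: Each gauge lies flat (within 0.2 rad) and still in its kind's box, whole head inside: the head's middle 25 to 82 mm behind the open front, within the box's width, under 30 mm above the bench. The stored gauges' heads are still inside their boxes likewise (x of plug_head in the frame of plug_box between 0.025 and 0.082 m and y of plug_head in the frame of plug_box between -0.062 and 0.062 m and z of plug_head in the frame of plug_box between 0 and 0.03 m and x of plug_stored_head in the frame of plug_box between 0.025 and 0.082 m and y of plug_stored_head in the frame of plug_box between -0.062 and 0.062 m and z of plug_stored_head in the frame of plug_box between 0 and 0.03 m and linear speed of each of plug, fork, ring below 0.02 m/s and angle between each of plug, fork, ring's own z axis and vertical below 0.2 rad and x of fork_head in the frame of fork_box between 0.025 and 0.082 m and y of fork_head in the frame of fork_box between -0.062 and 0.062 m and z of fork_head in the frame of fork_box between 0 and 0.03 m and x of fork_stored_head in the frame of fork_box between 0.025 and 0.082 m and y of fork_stored_head in the frame of fork_box between -0.062 and 0.062 m and z of fork_stored_head in the frame of fork_box between 0 and 0.03 m and x of ring_head in the frame of ring_box between 0.025 and 0.082 m and y of ring_head in the frame of ring_box between -0.062 and 0.062 m and z of ring_head in the frame of ring_box between 0 and 0.03 m and x of ring_stored_head in the frame of ring_box between 0.025 and 0.082 m and y of ring_stored_head in the frame of ring_box between -0.062 and 0.062 m and z of ring_stored_head in the frame of ring_box between 0 and 0.03 m); the robot touches nothing.
It fails at once if a stored gauge is shifted more than 25 mm (distance of any of plug_stored, fork_stored, ring_stored from where it was at the start of the episode above 0.025 m).
It fails at once if the micrometer stand is shifted more than 20 mm or tipped (distance of micrometer_stand from where it was at the start of the episode above 0.02 m or angle between micrometer_stand's own z axis and vertical above 0.3 rad).
It fails at once if the caliper is shifted more than 20 mm or tipped (distance of caliper from where it was at the start of the episode above 0.02 m or angle between caliper's own z axis and vertical above 0.3 rad).
It fails at once if the oil tin is shifted more than 20 mm or tipped (distance of oil_tin from where it was at the start of the episode above 0.02 m or angle between oil_tin's own z axis and vertical above 0.3 rad).
It also fails if it takes over 72 s, if anything falls off the work surface, if the arm or the gripper's body presses on something with over 40 N, if the wrist force passes 120 N, or if a joint passes its speed limit or range.

### The arm

A 7-joint arm with a two-finger parallel gripper is mounted at the origin on the work surface. World frame = base frame: x ahead of the robot, y to its left, z up, the work surface at z = 0. Lengths are in mm, angles in degrees, forces in N, time in s.
With the tool pointing down it reaches from about 350 to 775 mm from the base axis. Payload 3.1 kg.
Tool frame: the origin (TCP) lies at the very end of the fingers, on their centre line; the grasp point (between the pads) lies 19 mm behind it; z points along the fingers, y is the line along which they close (so a half turn about z gives the same grasp; the last joint's range is limited). The gripper opens to 85 mm and grips with 20 to 120 N. Pads are 22 mm wide; open, the fingers measure 114 mm over their backs; the gripper's body (76 mm by 85 mm) begins 54 mm behind the grasp point. The pads swing forward as they close: fully open they stand 13 mm farther back than shut.
Start: joints at [-77.79, 17.813, 0.802, 86.603, -0.252, 75.585, -1.558], TCP at [138.6, 532.266, 231.304] pointing down, gripper open.
Joint ranges: [-154.91, 154.91], [-16.99, 109.72], [-72.82, 74.43], [7.12, 147.25], [-82.49, 262.49], [11.32, 116.49], [-174.64, 174.64]. Speed limits (degrees/s): [159.86, 159.86, 180, 180, 180, 180, 180].

### API

Orientations are given as [roll, pitch, yaw] about the fixed x, y, z axes, in that order (R = Rz(yaw) Ry(pitch) Rx(roll)).
In Python, from plant import read_state, get_image, camera_info, sign_off gives the robot as it stands.
- The arm moves only by the shell command python3 -m crank 'ROWS'. ROWS is JSON, a list of rows, each a list of 7 numbers: the shift along the tool's x, y, z in units of 40 mm (1.0 is 40 mm), then the turn, a rotation vector about the tool's x, y, z in units of 5 degrees (1.0 is 5 degrees), then the closure, from -1 (fully open) to 1 (shut). A call has 1 to 12 rows; each row shifts and turns the commanded pose from where the row before left it, along the tool's axes as they then stand; what a row does not reach is not made up. A row lasts 1/12 s, in which the tool goes at most 41.7 mm and 7.16 degrees, less where a joint would pass 70% of its speed; a pose out of reach is approached as far as the arm can. A call is refused whole if a number of a shift passes 1 or a number of a turn 1, either way. A call with a gripper value outside its range is refused whole. The fingers move at their own pace and stop on an object; the grip force is fixed at half the most. Time passes only in rows, so rows that do not move let the fingers close. It gives the time, the measured TCP pose, the force, the opening and the grip force at its end, in the units of the state.
- read_state(): the state, without advancing time (a new reading comes with each control period).
- get_image(name): name is "scene" or "side" or "wrist"; returns the picture (400x640x3 uint8, red, green, blue); there is no depth.
- camera_info(name): a dict with "intrinsics" (3x3 intrinsics, pixels), "R" (3x3) and "t" (3): a world point X has camera coordinates R X + t; the wrist camera has in their place "tool_from_camera" (4x4, takes a point from camera to tool coordinates, whose origin is the TCP and whose axes are the flange's). Camera axes: x right, y down, z forward; pixel columns grow to the right and rows downward; lengths in mm; the calibration is good to about 2 mm. A picture is of the moment at which its call begins: read the wrist's pose just before it. camera_info takes no time and is no camera call.
- sign_off(): hands the job in; it is judged then, once.
The state is a dict: "t": time; "qpos": joint angles; "qd": joint speeds; "joint_torque": joint torques, N m; "tcp_pos": TCP position; "ee_rot": TCP orientation; "wrist_force": force on the tool from outside, world axes, zero at the start; "torque": the same for the moment, N m; "gripper_width": opening from 0.0 (shut) to 1.0 (fully open); "gripper_force": force on a finger pad.
Only numpy, scipy, OpenCV 4.12 (cv2) and the standard library are available. Lean on these libraries where they do the work, as an engineer would, in place of code of your own. Each camera call takes 0.05 s, during which the arm holds its last target. There are 200 camera calls.

## Working session

There is one attempt and no reset: what is moved stays moved. The work goes in short steps, Python scripts to look and compute and a shell command to move; the robot and the scene stay as the last step left them, time stands still between calls to the robot, and variables do not carry over. Pictures are saved under pics/ and viewed, at most 10 in all, crops included, and the job is handed in when it is done.

```bash
mkdir -p pics; cat > h.py <<'E'
import numpy as np, cv2, json
from plant import read_state, get_image, camera_info, sign_off
from scipy.spatial.transform import Rotation as Ro
def snap(n,f,crop=None,k=1):
    im=get_image(n)[:,:,::-1].copy(); cv2.imwrite('pics/raw_'+f,im)
    show(f,crop,k)
def show(f,crop=None,k=1,out=None):
    im=cv2.imread('pics/raw_'+f)
    if crop: x0,y0,x1,y1=crop; im=im[y0:y1,x0:x1]
    cv2.imwrite('pics/'+(out or f),cv2.resize(im,None,fx=k,fy=k,interpolation=cv2.INTER_CUBIC))
def px(cam,u,v,z=0,info=None,pose=None):
    c=info or camera_info(cam);K=np.array(c['intrinsics'])
    if cam=='wrist':
        s=pose or read_state();T=np.array(c['tool_from_camera']);Rt=Ro.from_euler('xyz',s['ee_rot'],degrees=True).as_matrix()
        R=Rt@T[:3,:3];o=Rt@T[:3,3]+np.array(s['tcp_pos'])
    else:
        R=np.array(c['R']).T;o=-R@np.array(c['t'])
    d=R@np.linalg.solve(K,[u,v,1]); return o+d*(z-o[2])/d[2]
E
python3 - <<'E'
from h import *
s=read_state();print(s)
for c in('scene','side','wrist'):print(c,camera_info(c))
snap('scene','s0.png',k=1.25);snap('side','d0.png',k=1.25)
E
```

```text
{'t': 0.0, 'qpos': array([-77.79236192,  17.85986473,   0.80177117,  86.6935057 ,
        -0.25103545,  75.58259675,  -1.55954194]), 'qd': array([ 0.02576999,  0.0302193 ,  0.08329264,  0.10101497,  0.00799522,
       -0.0708944 , -0.00041705]), 'joint_torque': array([-1.09397376e-04, -3.79928148e+01,  1.46170948e-01, -2.30584341e+01,
        1.24508815e-02,  1.36836123e-02, -1.42605552e-05]), 'tcp_pos': array([138.42071682, 531.54119071, 230.21563707]), 'ee_rot': array([-1.79865936e+02,  6.55634430e-03,  1.65406613e+02]), 'wrist_force': array([ 0.57937657, -0.27707319, -0.24134077]), 'torque': array([ 0.02867417, -0.01861786,  0.00583902]), 'gripper_force': 0.0, 'gripper_width': 1.000465269902473}
scene {'intrinsics': array([[411.79295113,   0.        , 316.85651839],
       [  0.        , 411.79295113, 197.41014822],
       [  0.        ,   0.        ,   1.        ]]), 'R': array([[-0.08417488,  0.99632945, -0.01556334],
       [ 0.56287004,  0.03465423, -0.82581863],
       [-0.82224808, -0.07827332, -0.56372101]]), 't': array([ 136.17452859, -217.85057653, 1697.73612647])}
side {
[... 216 characters left out ...]
151],
       [-0.46688418, -0.54845325, -0.69369892],
       [ 0.44238933,  0.53437529, -0.72023241]]), 't': array([-431.42503896,  213.03307001,  963.80639791])}
wrist {'intrinsics': array([[311.62390163,   0.        , 320.72735124],
       [  0.        , 311.62390163, 197.54601282],
       [  0.        ,   0.        ,   1.        ]]), 'tool_from_camera': array([[-8.54720359e-05, -9.58186406e-01, -2.86144726e-01,
         7.23816281e+01],
       [ 9.99999895e-01, -2.10930398e-04,  4.07621046e-04,
        -1.20295092e-01],
       [-4.50933566e-04, -2.86144661e-01,  9.58186323e-01,
        -1.42167147e+02],
       [ 0.00000000e+00,  0.00000000e+00,  0.00000000e+00,
         1.00000000e+00]])}
```

View pics/s0.png

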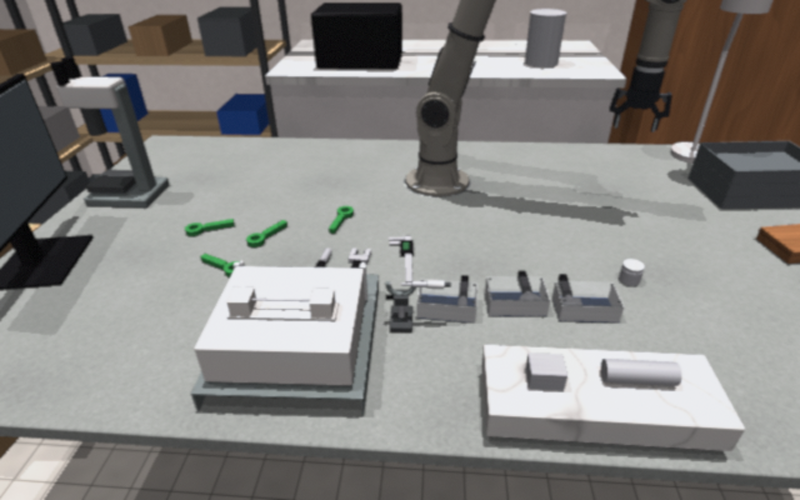

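View pics/d0.png

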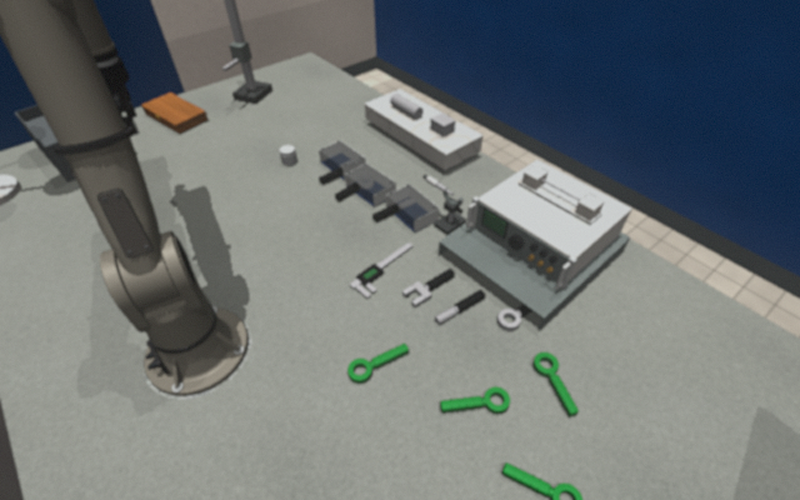

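The side view shows the steel fork head (~415,290), the steel plug (~462,305) and the steel ring (~510,318) with its handle under the shelf. The four green ring shapes are decoys. The boxes are at (340,160), (368,185) and (410,208). The caliper is at (385,270), the stand at (450,210) and the tin at (288,155). I'll confirm in an enlarged crop.

```bash
python3 - <<'E'
from h import *
show('d0.png',(225,100,425,280),3,out='d0c.png')
for n,u,v,z in [('forktip',410,297,8),('forkend',452,273,10),('plugtip',438,318,10),('plugend',484,293,10),('ring',510,319,9),('riserR',440,243,50),('riserL',545,318,50),('caljaw',360,288,5),('calend',411,245,5),('tin',288,160,24),('standbase',450,225,5)]:
    print(n,px('side',u/1.25,v/1.25,z).round())
E
```

```text
forktip [ 434. -190.    8.]
forkend [ 558. -201.   10.]
plugtip [ 442. -276.   10.]
plugend [ 572. -293.   10.]
ring [ 562. -380.    9.]
riserR [ 578. -135.   50.]
riserL [ 592. -441.   50.]
caljaw [363. -91.   5.]
calend [548. -61.   5.]
tin [488. 451.  24.]
standbase [678. -72.   5.]
```

View pics/d0c.png

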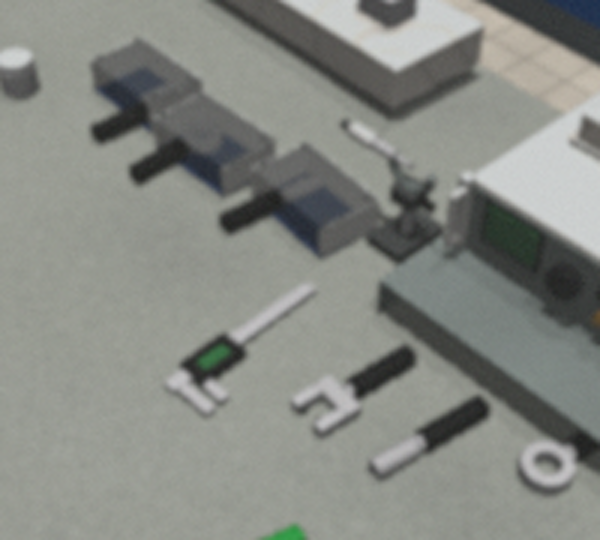

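Confirmed in the crop, and the green ones are ruled out: fork head at (330,400), plug head at (400,455) and grey steel ring at (548,465) with its handle going under the shelf. The stored handles stick out at (120,120), (160,160) and (250,210). Next I'll move over the boxes and look with the wrist camera.

```bash
cat >> h.py <<'E'
def go(x,y,z,yaw=None):
    s=read_state();R=Ro.from_euler('xyz',s['ee_rot'],degrees=True);p=np.array(s['tcp_pos'])
    print('t',round(s['t'],2),'tcp',p.round(1),'rot',np.round(s['ee_rot'],2),'w',round(s['gripper_width']*85,1),'q7',round(s['qpos'][6],1))
    print(' shift units',(R.inv().apply(np.array([x,y,z])-p)/40).round(2), 'turnz units',None if yaw is None else round(-(((yaw-s['ee_rot'][2])+180)%360-180)/5,2), 'level', (R.inv()*Ro.from_euler('xyz',[180,0,s['ee_rot'][2]],degrees=True)).as_rotvec(degrees=True).round(2)/5)
E
python3 -m crank '[[-0.87,-0.5,0,0,0,0,-1],[-0.87,-0.5,0,0,0,0,-1],[-0.87,-0.5,0,0,0,0,-1],[-0.87,-0.5,0,0,0,0,-1],[-0.87,-0.5,0,0,0,0,-1],[-0.87,-0.5,0,0,0,0,-1],[-0.87,-0.5,0,0,0,0,-1],[-0.87,-0.5,0,0,0,0,-1],[-0.87,-0.5,0,0,0,0,-1],[-0.87,-0.5,0,0,0,-0.97,-1],[-0.87,-0.5,0,0,0,-0.97,-1],[-0.87,-0.5,0,0,0,-0.97,-1]]'
python3 -m crank '[[0,0,0,0,0,0,-1],[0,0,0,0,0,0,-1]]'
python3 - <<'E'
from h import *
go(500,-230,230,180)
np.save('w1.npy',np.r_[read_state()['tcp_pos'],read_state()['ee_rot']])
snap('wrist','w1.png',k=1.25)
E
```

```text
t: 1.1
tcp_pos: [489.4, 200.4, 231.1]
ee_rot: [-180.0, -0.1, -179.8]
wrist_force: [0.2, 1.0, 0.3]
gripper_width: 1.003
gripper_force: 0.0
t: 1.27
tcp_pos: [490.4, 199.3, 230.6]
ee_rot: [-179.9, -0.0, 179.5]
wrist_force: [-0.4, 1.0, -0.8]
gripper_width: 0.995
gripper_force: 0.0
t 1.27 tcp [490.4 199.3 230.6] rot [-1.7989e+02 -3.0000e-02  1.7954e+02] w 84.5 q7 70.0
 shift units [ -0.33 -10.73   0.04] turnz units -0.09 level [-0.022 -0.006  0.   ]
```

View pics/w1.png

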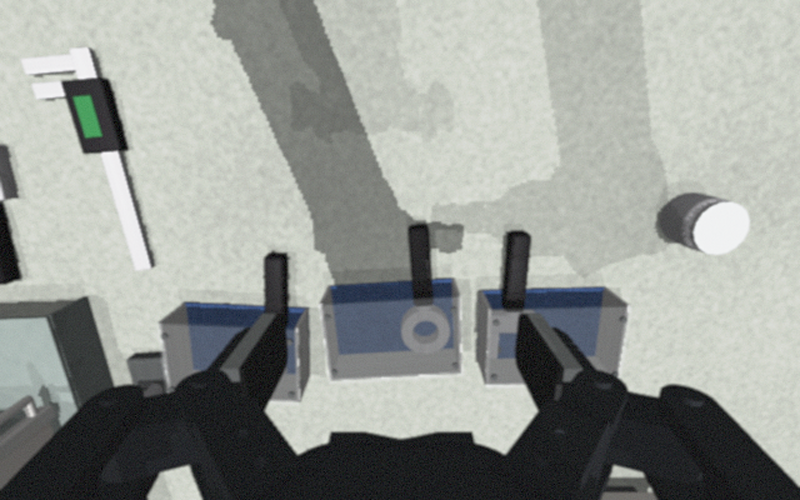

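Image down is +X and right is +Y. The left box holds a plug with its handle at (276,285), and it is in the +y half. The middle box holds the ring, visible at (425,328), in the +y half. The right box has its handle at (515,270) in the −y half, so it is the fork box. The caliper is at (110,160) and the tin at (720,228). An enlarged crop for measuring:

```bash
python3 - <<'E'
from h import *
show('w1.png',(120,170,512,330),2.04,out='w1c.png')
E
python3 -m crank '[[0,-0.98,0,0,0,0,-1],[0,-0.98,0,0,0,0,-1],[0,-0.98,0,0,0,0,-1],[0,-0.98,0,0,0,0,-1],[0,-0.98,0,0,0,0,-1],[0,-0.98,0,0,0,0,-1],[0,-0.98,0,0,0,0,-1],[0,-0.98,0,0,0,0,-1],[0,-0.98,0,0,0,0,-1],[0,-0.98,0,0,0,0,-1],[0,-0.98,0,0,0,0,-1],[0,0,0,0,0,-0.1,-1]]'
python3 -m crank '[[0,0,0,0,0,0,-1],[0,0,0,0,0,0,-1]]'
python3 - <<'E'
from h import *
go(500,-230,230,180)
np.save('w2.npy',np.r_[read_state()['tcp_pos'],read_state()['ee_rot']])
snap('wrist','w2.png',k=1.25)
E
```

```text
t: 2.32
tcp_pos: [485.9, -237.1, 231.5]
ee_rot: [-179.6, -0.1, 179.8]
wrist_force: [-0.5, -1.5, 0.7]
gripper_width: 1.0
gripper_force: 0.0
t: 2.48
tcp_pos: [489.0, -226.0, 230.8]
ee_rot: [179.9, -0.0, -179.4]
wrist_force: [1.1, 0.6, -0.5]
gripper_width: 1.0
gripper_force: 0.0
t 2.48 tcp [ 489.  -226.   230.8] rot [ 1.7985e+02 -2.0000e-02 -1.7940e+02] w 85.0 q7 122.8
 shift units [-0.27 -0.1   0.02] turnz units 0.12 level [ 0.03  -0.004 -0.   ]
```

View pics/w1c.png

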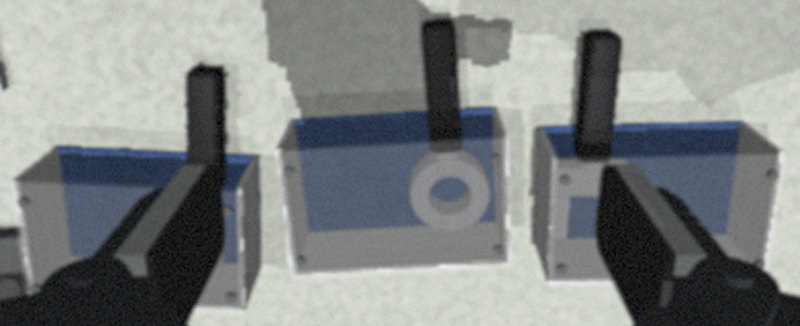

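View pics/w2.png

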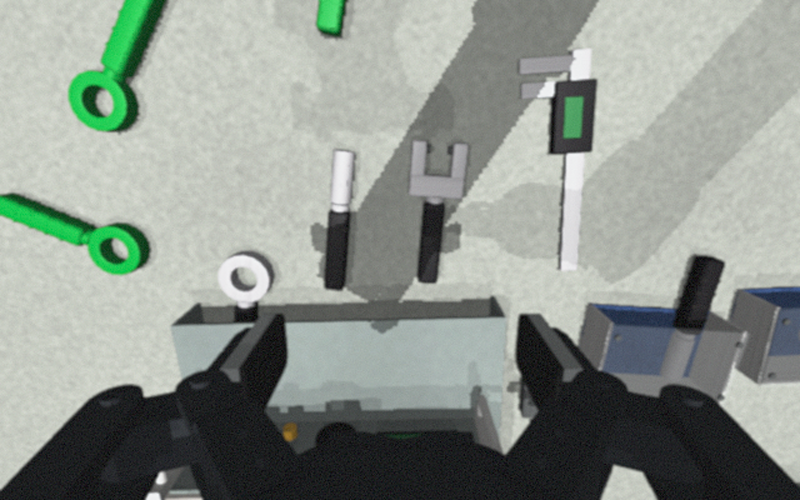

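The picture confirms the plug box: its stored steel cylinder is visible at (680,350). Gauges to pick up: plug from tip (343,152) to handle end (336,288), fork from prongs (412–467,142) to handle end (429,281), and ring centred at (245,279). Caliper corner at (569,270).

```bash
python3 - <<'E'
from h import *
def P(f,u,v,z):
    a=np.load(f);return px('wrist',u,v,z,pose=dict(tcp_pos=a[:3],ee_rot=a[3:]))
print('w1')
for n,c,r,z in [('A fl L',57,147,3),('A fl R',252,157,3),('A topL',18,178,49),('A outbotR',260,156,0),
 ('B fl L',297,119,3),('B fl R',495,108,3),('B topL',281,150,49),('B topR',505,138,49),('B ringhead',450,189,20),
 ('C fl L',545,129,3),('C fl R',740,123,3),('C topL',535,160,49),('C topR',777,152,49),
 ('A h endtop',206,73,23),('A h root',205,155,23),('B h endtop',438,25,23),('B h root',446,142,23),('C h endtop',600,38,23),('C h root',592,150,23)]:
    print(n,P('w1.npy',120+c/2.04,170+r/2.04,z).round(1))
print('w2')
for n,c,r,z in [('plugtip',343,152,10),('plug joint',339,210,10),('plugend',336,288,20),('forkL',412,143,16),('forkR',467,144,16),('fork backL',411,194,16),('fork backR',463,197,16),('forkend',429,281,20),('fork h top',433,205,20),('ring',245,279,18),('ringL',219,279,18),('ringR',271,279,18),('ringhandle',247,308,20),('riserL',205,303,50),('riserR',492,298,50),('riserBL',180,324,50),('riserBR',505,318,50),('calend',569,270,5),('A flL',590,304,3),('A flR',740,329,3),('A h end',707,261,23),('A h root',690,325,23)]:
    print(n,P('w2.npy',c/1.25,r/1.25,z).round(1))
E
```

```text
w1
A fl L [586.7 -25.7   3. ]
A fl R [594.6  97.6   3. ]
A topL [584.6 -22.8  49. ]
A outbotR [595.4 101.9  -0. ]
B fl L [568.8 127.8   3. ]
B fl R [562.4 251.4   3. ]
B topL [568.5 126.8  49. ]
B topR [562.2 251.1  49. ]
B ringhead [609.  222.9  20. ]
C fl L [576.7 283.3   3. ]
C fl R [573.6 405.1   3. ]
C topL [575.7 268.3  49. ]
C topR [571.8 402.6  49. ]
A h endtop [531.6  80.7  23. ]
A h root [583.5  74.9  23. ]
B h endtop [504.1 214.9  23. ]
B h root [576.1 220.   23. ]
C h endtop [512.4 307.1  23. ]
C h root [582.  307.7  23. ]
w2
plugtip [ 435.6 -278.5   10. ]
plug joint [ 489. -284.   10.]
plugend [ 564.3 -288.1   20. ]
forkL [ 426.9 -216.3   16. ]
forkR [ 427.3 -167.5   16. ]
fork backL [ 472.3 -216.4   16. ]
fork backR [ 474.6 -168.4   16. ]
forkend [ 556.2 -197.5   20. ]
fork h top [ 481.5 -196.2   20. ]
ring [ 556.5 -376.6   18. ]
ringL [ 556.8 -401.9   18. ]
ringR [ 556.3 -351.3   18. ]
ringhandle [ 586.5 -377.    20. ]
riserL [ 567.5 -401.6   50. ]
riserR [ 560.2 -142.7   50. ]
riserBL [ 588.7 -427.3   50. ]
riserBR [ 580.  -129.3   50. ]
calend [549.  -55.9   5. ]
A flL [587.  -28.1   3. ]
A flR [614.5 135.6   3. ]
A h end [532.2  65.9  23. ]
A h root [599.8  64.7  23. ]
```

```bash
python3 -m crank '[[-0.25,-0.35,0.8,0,0,0.98,-1],[-0.25,-0.35,0.8,0,0,0,-1],[-0.25,-0.35,0.8,0,0,0,-1],[-0.25,-0.35,0.8,0,0,0,-1],[0,0,0,0,0,0,-1],[0,0,0,0,0,0,-1]]'
python3 - <<'E'
from h import *
go(534,-286,4,175.7)
E
```

```text
t: 3.03
tcp_pos: [524.7, -283.5, 100.8]
ee_rot: [179.8, -0.3, 175.7]
wrist_force: [-0.1, 0.4, 0.8]
gripper_width: 0.996
gripper_force: 0.0
t 3.03 tcp [ 524.7 -283.5  100.8] rot [179.81  -0.31 175.71] w 84.7 q7 126.8
 shift units [-0.25 -0.05  2.42] turnz units 0.0 level [ 0.038 -0.062 -0.   ]
```

```bash
python3 -m crank '[[-0.12,-0.02,0.7,0,0,0,-1],[-0.12,-0.03,0.7,0,0,0,-1],[0,0,0.6,0,0,0,-1],[0,0,0.42,0,0,0,-1],[0,0,0,0,0,0,-1],[0,0,0,0,0,0,1],[0,0,0,0,0,0,1],[0,0,0,0,0,0,1],[0,0,0,0,0,0,1],[0,0,0,0,0,0,1],[0,0,0,0,0,0,1],[0,0,0,0,0,0,1]]'
```

```text
t: 4.03
tcp_pos: [535.7, -290.0, 8.0]
ee_rot: [-180.0, 0.1, 175.5]
wrist_force: [-0.9, 1.1, 6.5]
gripper_width: 0.214
gripper_force: 59.5
```

```bash
python3 -m crank '[[0,0,-0.4,0,0,0,1],[0,0,-0.9,0,0,0,1],[0.6,0,-0.9,0,0,0,1],[0.8,0,0,0,0,1,1],[0,0,0,0,0,1,1],[0,0,0,0,0,1,1],[0,0,0,0,0,1,1],[0,0,0,0,0,1,1],[0,0,0,0,0,1,1],[0,0,0,0,0,1,1],[0,0,0,0,0,1,1],[0,0,0,0,0,1,1]]'
python3 -m crank '[[0,0,0,0,0,1,1],[0,0,0,0,0,1,1],[0,0,0,0,0,1,1],[0,0,0,0,0,1,1],[0,0,0,0,0,1,1],[0,0,0,0,0,1,1],[0,0,0,0,0,1,1],[0,0,0,0,0,1,1],[0,0,0,0,0,1,1],[0,0,0,0,0,1,1],[0,0,0,0,0,1,1],[0,0,0,0,0,1,1]]'
python3 -m crank '[[0,0,0,0,0,1,1],[0,0,0,0,0,1,1],[0,0,0,0,0,1,1],[0,0,0,0,0,1,1],[0,0,0,0,0,1,1],[0,0,0,0,0,1,1],[0,0,0,0,0,1,1],[0,0,0,0,0,1,1],[0,0,0,0,0,1,1],[0,0,0,0,0,1,1],[0,0,0,0,0,1,1],[0,0,0,0,0,0.9,1]]'
python3 - <<'E'
from h import *
go(473.3,18.5,100,-3.7)
E
```

```text
t: 5.03
tcp_pos: [479.3, -285.0, 92.6]
ee_rot: [-180.0, -0.1, 130.3]
wrist_force: [-0.2, 0.2, -1.6]
gripper_width: 0.213
gripper_force: 58.5
t: 6.03
tcp_pos: [479.3, -284.9, 92.6]
ee_rot: [-179.9, -0.0, 70.3]
wrist_force: [0.4, -0.1, -0.8]
gripper_width: 0.212
gripper_force: 58.5
t: 7.03
tcp_pos: [479.4, -284.7, 92.4]
ee_rot: [-179.9, 0.1, 10.8]
wrist_force: [-0.1, -0.1, -1.2]
gripper_width: 0.217
gripper_force: 58.5
t 7.03 tcp [ 479.4 -284.7   92.4] rot [-1.7994e+02  7.0000e-02  1.0830e+01] w 18.5 q7 -14.0
 shift units [ 1.28 -7.47 -0.18] turnz units 2.91 level [-0.012  0.014 -0.   ]
```

```bash
python3 -m crank '[[0,0,0,0,0,1,1],[0,0,0,0,0,1,1],[0,0,0,0,0,0.9,1],[-0.08,-0.945,0,0,0,0,1],[-0.08,-0.945,0,0,0,0,1],[-0.08,-0.945,0,0,0,0,1],[-0.08,-0.945,0,0,0,0,1],[-0.08,-0.945,0,0,0,0,1],[-0.08,-0.945,0,0,0,0,1],[-0.08,-0.945,0,0,0,0,1],[-0.08,-0.945,0,0,0,0,1],[0,0,0,0,0,0,1]]'
python3 -m crank '[[0,0,0,0,0,0,1],[0,0,0,0,0,0,1]]'
python3 - <<'E'
from h import *
go(473.3,18.5,16,-3.7)
np.save('w3.npy',np.r_[read_state()['tcp_pos'],read_state()['ee_rot']])
snap('wrist','w3.png',k=1.25)
E
```

```text
t: 8.03
tcp_pos: [471.4, 29.6, 91.5]
ee_rot: [-179.6, 0.3, -2.6]
wrist_force: [0.1, 1.0, -2.2]
gripper_width: 0.216
gripper_force: 58.8
t: 8.2
tcp_pos: [471.9, 18.1, 92.9]
ee_rot: [180.0, 0.0, -3.4]
wrist_force: [-0.2, -0.8, -0.8]
gripper_width: 0.215
gripper_force: 58.8
t 8.2 tcp [471.9  18.1  92.9] rot [ 1.7996e+02  4.0000e-02 -3.3900e+00] w 18.3 q7 -62.9
 shift units [ 0.03 -0.01  1.92] turnz units 0.06 level [0.008 0.008 0.   ]
```

View pics/w3.png

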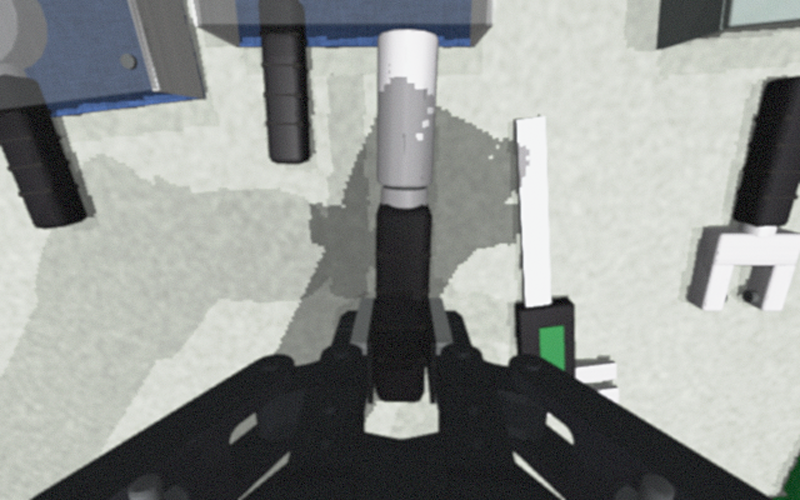

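The plug is held straight, with its tip at (408,35). The plug box's floor front edge runs from (238,40) to (478,44), and the stored handle is at (286,80–160). I'll check the alignment in numbers.

```bash
python3 - <<'E'
from h import *
def P(f,u,v,z):
    a=np.load(f);return px('wrist',u/1.25,v/1.25,z,pose=dict(tcp_pos=a[:3],ee_rot=a[3:]))
for n,u,v,z in [('A L',238,40,3),('A R',475,44,3),('A outL',196,27,49),('A outR',492,23,49),('A h end',288,150,20),('A h root',285,10,20),('B R',204,97,3),('B h end',62,215,23),('fork end',785,80,20),('forkjoint',757,230,16),('calipend',530,117,5),('mytip',408,35,100),('myend',400,400,100),('myjoint',404,207,100)]: print(n,P('w3.npy',u,v,z).round(1))
E
```

```text
A L [596.7  98.1   3. ]
A R [587.2 -28.8   3. ]
A outL [592.5  98.3  49. ]
A outR [586.6 -27.7  49. ]
A h end [538.7  74.6  20. ]
A h root [604.6  66.7  20. ]
B R [569.4 122.1   3. ]
B h end [511.4 203.9  23. ]
fork end [ 558.2 -183.8   20. ]
forkjoint [ 477.7 -189.2   16. ]
calipend [548.1 -59.1   5. ]
mytip [573.5   9.7 100. ]
myend [439.4  20.2 100. ]
myjoint [519.4  14.  100. ]
```

```bash
python3 -m crank '[[0,0,0.65,0,0,0.1,1],[0,0,0.65,0,0,0,1],[0,0,0.62,0,0,0,1],[0,0,0,0,0,0,1],[0,0,0,0,0,0,1],[0.3,0,0,0,0,0,1],[0.3,0,0,0,0,0,1],[0.3,0,0,0,0,0,1],[0.3,0,0,0,0,0,1],[0.3,0,0,0,0,0,1],[0.3,0,0,0,0,0,1],[0.3,0,0,0,0,0,1]]'
python3 -m crank '[[0.05,0,0,0,0,0,1],[0,0,0,0,0,0,1]]'
python3 - <<'E'
from h import *
go(558.5,12.5,11,-3.7)
E
```

```text
t: 9.25
tcp_pos: [558.4, 10.9, 18.7]
ee_rot: [180.0, -0.2, -4.0]
wrist_force: [0.2, 0.1, -2.7]
gripper_width: 0.213
gripper_force: 58.8
t: 9.42
tcp_pos: [559.9, 11.0, 18.2]
ee_rot: [179.9, -0.2, -4.0]
wrist_force: [-0.3, -0.2, -2.0]
gripper_width: 0.21
gripper_force: 58.9
t 9.42 tcp [559.9  11.   18.2] rot [179.95  -0.19  -3.98] w 17.9 q7 -59.7
 shift units [-0.04 -0.04  0.18] turnz units -0.06 level [ 0.01  -0.038 -0.   ]
```

```bash
python3 -m crank '[[0,0,0.08,0,0,0,1],[0,0,0.08,0,0,0,1],[0,0,0,0,0,0,1],[0,0,0,0,0,0,0.1],[0,0,0,0,0,0,0.1],[0,0,0,0,0,0,0.1],[0,0,0,0,0,0,0.1],[0,0,-0.5,0,0,0,0.1],[0,0,-0.9,0,0,0,0.1],[-0.5,0,-0.9,0,0,0,0.1],[0,0,0,0,0,0,0.1],[0,0,0,0,0,0,0.1]]'
python3 - <<'E'
from h import *
go(540,-250,230,-4)
np.save('w4.npy',np.r_[read_state()['tcp_pos'],read_state()['ee_rot']])
snap('wrist','w4.png',k=1.25)
E
```

```text
t: 10.42
tcp_pos: [539.1, 13.4, 104.0]
ee_rot: [-179.9, -0.2, -4.0]
wrist_force: [-0.1, -0.4, 0.4]
gripper_width: 0.452
gripper_force: 0.0
t 10.42 tcp [539.1  13.4 104. ] rot [-179.92   -0.23   -3.96] w 38.4 q7 -63.8
 shift units [ 0.49  6.56 -3.16] turnz units 0.01 level [-0.016 -0.046  0.   ]
```

View pics/w4.png

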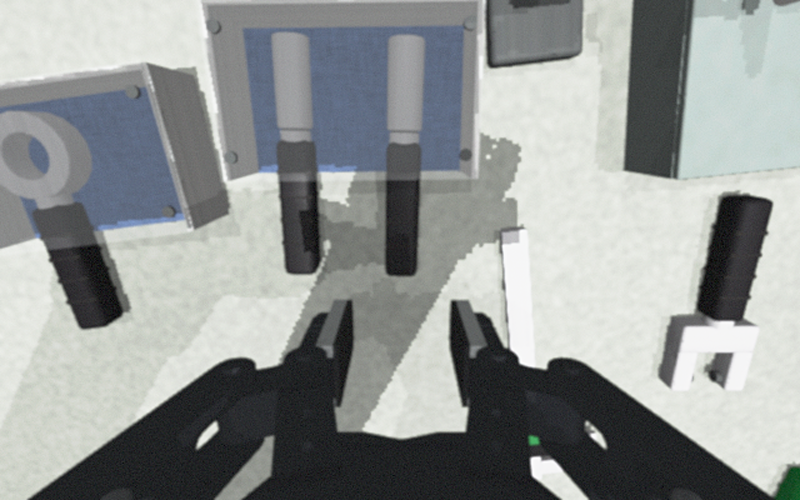

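The plug lies in the box parallel to the stored one, with its head fully under the cover (head at (405,85), handle end at (402,272)). The fork is next.

```bash
python3 -m crank '[[0,0.877,0,0,0,-1,-1],[0.07,0.87,0,0,0,-1,-1],[0.13,0.86,0,0,0,-1,-1],[0.2,0.85,0,0,0,-1,-1],[0.27,0.83,0,0,0,-1,-1],[0.34,0.8,0,0,0,-1,-1],[0,0,0,0,0,-1,-1],[0,0,0,0,0,-1,-1],[0,0,0,0,0,-1,-1],[0,0,0,0,0,-1,-1],[0,0,0,0,0,-1,-1],[0,0,0,0,0,-1,-1]]'
python3 -m crank '[[0,0,0,0,0,-1,-1],[0,0,0,0,0,-1,-1],[0,0,0,0,0,-1,-1],[0,0,0,0,0,-1,-1],[0,0,0,0,0,-1,-1],[0,0,0,0,0,-1,-1],[0,0,0,0,0,-1,-1],[0,0,0,0,0,-1,-1],[0,0,0,0,0,-1,-1],[0,0,0,0,0,-1,-1],[0,0,0,0,0,-1,-1],[0,0,0,0,0,-1,-1]]'
python3 -m crank '[[0,0,0,0,0,-1,-1],[0,0,0,0,0,-1,-1],[0,0,0,0,0,-1,-1],[0,0,0,0,0,-1,-1],[0,0,0,0,0,-1,-1],[0,0,0,0,0,-1,-1],[0,0,0,0,0,-1,-1],[0,0,0,0,0,-1,-1],[0,0,0,0,0,-1,-1],[0,0,0,0,0,-1,-1],[0,0,0,0,0,-1,-1],[0,0,0,0,0,-1,-1]]'
python3 - <<'E'
from h import *
go(524,-196.3,5,177.4)
np.save('w5.npy',np.r_[read_state()['tcp_pos'],read_state()['ee_rot']])
snap('wrist','w5.png',k=1.25)
E
```

```text
t: 11.47
tcp_pos: [605.4, -174.9, 99.7]
ee_rot: [-179.8, 0.0, 56.3]
wrist_force: [0.4, 0.4, -0.6]
gripper_width: 1.0
gripper_force: 0.0
t: 12.47
tcp_pos: [605.3, -174.8, 99.7]
ee_rot: [-179.9, -0.2, 116.3]
wrist_force: [-0.4, -0.1, -0.5]
gripper_width: 0.998
gripper_force: 0.0
t: 13.47
tcp_pos: [605.3, -174.8, 99.7]
ee_rot: [179.9, -0.2, 176.3]
wrist_force: [-0.2, 0.1, 0.1]
gripper_width: 1.0
gripper_force: 0.0
t 13.47 tcp [ 605.3 -174.8   99.7] rot [179.91  -0.2  176.31] w 85.0 q7 110.0
 shift units [ 1.98 -0.67  2.37] turnz units -0.22 level [ 0.018 -0.04  -0.   ]
```

View pics/w5.png

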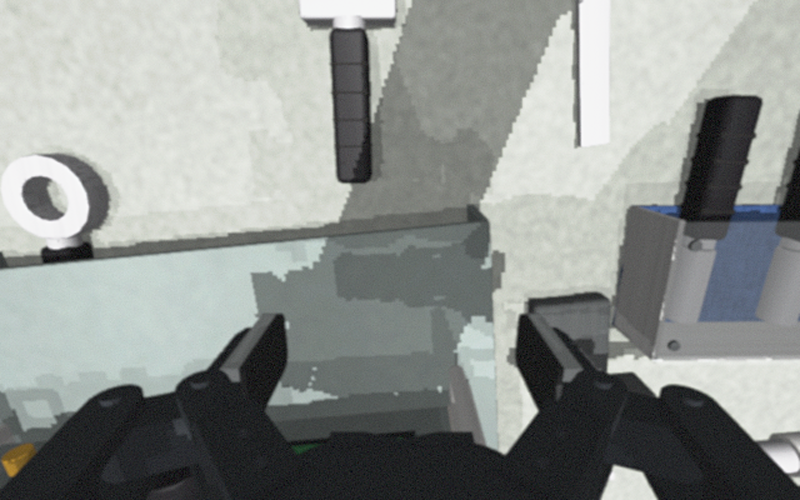

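I compensated the drift the wrong way, so the arm sits over the shelf, but it touches nothing. The fork handle runs from (349,30) to (353,180), and the ring's top face is centred near (46,197).

```bash
python3 - <<'E'
from h import *
def P(u,v,z,f='w5.npy'):
    a=np.load(f);return px('wrist',u/1.25,v/1.25,z,pose=dict(tcp_pos=a[:3],ee_rot=a[3:]))
e,s=P(353,176,20),P(349,30,20)
print(e,s,np.degrees(np.arctan2(*(e-s)[[1,0]])),P(300,17,16),P(395,19,16))
print('ring',P(46,197,18),P(68,240,18),'riser',P(490,225,50),P(0,268,50),'cal',P(593,145,5))
g=(e-s)/np.linalg.norm(e-s);c=e-37*g;print(c);go(c[0],c[1],5,180+np.degrees(np.arctan2(g[1],g[0])))
E
```

```text
[ 555.48627313 -198.64650913   20.        ] [ 481.91543764 -193.37310315   20.        ] -4.0998318054984555 [ 473.40192125 -218.36231318   16.        ] [ 477.4432186  -169.57383783   16.        ]
ring [ 556.17652867 -376.80568342   18.        ] [ 582.27498271 -372.01724051   18.        ] riser [ 581.42502756 -128.11216808   50.        ] [ 587.87910022 -383.20401492   50.        ] cal [548.10651107 -57.51169911   5.        ]
[ 518.5809564  -196.00121202   20.        ]
t 13.52 tcp [ 605.2 -174.9   99.8] rot [179.9   -0.19 176.45] w 85.0 q7 110.1
 shift units [ 2.12 -0.66  2.38] turnz units 0.11 level [ 0.02  -0.038 -0.   ]
```

```bash
python3 -m crank '[[0.7,-0.22,0,0,0,0.1,-1],[0.7,-0.22,0,0,0,0,-1],[0.62,-0.22,0.5,0,0,0,-1],[0,0,0.7,0,0,0,-1],[0,0,0.7,0,0,0,-1],[0,0,0.46,0,0,0,-1],[0,0,0,0,0,0,-1],[0,0,0,0,0,0,1],[0,0,0,0,0,0,1],[0,0,0,0,0,0,1],[0,0,0,0,0,0,1],[0,0,0,0,0,0,1]]'
python3 -m crank '[[0,0,0,0,0,0,1],[0,0,0,0,0,0,1]]'
python3 - <<'E'
from h import *
go(524,-196.3,5,177.4)
E
```

```text
t: 14.52
tcp_pos: [524.7, -196.1, 8.7]
ee_rot: [-180.0, 0.1, 175.6]
wrist_force: [-0.9, 0.7, 0.3]
gripper_width: 0.298
gripper_force: 0.0
t: 14.68
tcp_pos: [524.8, -196.4, 9.0]
ee_rot: [-180.0, 0.2, 175.6]
wrist_force: [-0.1, -0.4, 4.2]
gripper_width: 0.211
gripper_force: 59.8
t 14.68 tcp [ 524.8 -196.4    9. ] rot [-1.7996e+02  1.6000e-01  1.7556e+02] w 17.9 q7 115.8
 shift units [0.02 0.   0.1 ] turnz units -0.37 level [-0.008  0.032 -0.   ]
```

```bash
python3 -m crank '[[0,0,-0.4,0,0,0,1],[0,0,-0.9,0,0,0,1],[0.6,0,-0.9,0,0,0,1],[0.8,0,0,0,0,1,1],[0,0,0,0,0,1,1],[0,0,0,0,0,1,1],[0,0,0,0,0,1,1],[0,0,0,0,0,1,1],[0,0,0,0,0,1,1],[0,0,0,0,0,1,1],[0,0,0,0,0,1,1],[0,0,0,0,0,1,1]]'
python3 -m crank '[[0,0,0,0,0,1,1],[0,0,0,0,0,1,1],[0,0,0,0,0,1,1],[0,0,0,0,0,1,1],[0,0,0,0,0,1,1],[0,0,0,0,0,1,1],[0,0,0,0,0,1,1],[0,0,0,0,0,1,1],[0,0,0,0,0,1,1],[0,0,0,0,0,1,1],[0,0,0,0,0,1,1],[0,0,0,0,0,1,1]]'
python3 -m crank '[[0,0,0,0,0,1,1],[0,0,0,0,0,1,1],[0,0,0,0,0,1,1],[0,0,0,0,0,1,1],[0,0,0,0,0,1,1],[0,0,0,0,0,1,1],[0,0,0,0,0,1,1],[0,0,0,0,0,1,1],[0,0,0,0,0,1,1],[0,0,0,0,0,1,1],[0,0,0,0,0,1,1],[0,0,0,0,0,1,1]]'
python3 -m crank '[[0,0,0,0,0,1,1],[0,0,0,0,0,0.8,1],[0,0,0,0,0,0,1]]'
python3 - <<'E'
from h import *
go(450,370,95,1.5)
E
```

```text
t: 15.68
tcp_pos: [468.0, -191.1, 93.7]
ee_rot: [-180.0, -0.1, 130.3]
wrist_force: [-0.1, 0.4, -3.7]
gripper_width: 0.213
gripper_force: 59.0
t: 16.68
tcp_pos: [468.0, -191.0, 93.6]
ee_rot: [-179.9, -0.0, 70.3]
wrist_force: [-0.3, 0.4, -1.4]
gripper_width: 0.216
gripper_force: 59.0
t: 17.68
tcp_pos: [467.9, -190.7, 93.6]
ee_rot: [-179.9, 0.1, 10.3]
wrist_force: [-0.2, -0.1, -2.3]
gripper_width: 0.211
gripper_force: 59.0
t: 17.93
tcp_pos: [467.9, -190.8, 93.4]
ee_rot: [-180.0, 0.1, 1.5]
wrist_force: [1.0, -0.4, -2.5]
gripper_width: 0.211
gripper_force: 58.9
t 17.93 tcp [ 467.9 -190.8   93.4] rot [-1.7996e+02  1.2000e-01  1.5100e+00] w 17.9 q7 -39.0
 shift units [ -0.08 -14.03  -0.03] turnz units 0.0 level [-0.008  0.024 -0.   ]
```

```bash
python3 -m crank '[[-0.01,-0.6,0,0,0,0,1],[-0.01,-0.97,0,0,0,0,1],[-0.01,-0.97,0,0,0,0,1],[-0.01,-0.97,0,0,0,0,1],[-0.01,-0.97,0,0,0,0,1],[-0.01,-0.97,0,0,0,0,1],[-0.01,-0.97,0,0,0,0,1],[-0.01,-0.97,0,0,0,0,1],[0,-0.97,0,0,0,0,1],[0,-0.97,0,0,0,0,1],[0,-0.97,0,0,0,0,1],[0,-0.97,0,0,0,0,1]]'
python3 -m crank '[[0,-0.97,0,0,0,0,1],[0,-0.97,0,0,0,0,1],[0,-0.82,0,0,0,0,1],[0,0,0,0,0,0,1],[0,0,0,0,0,0,1],[0,0,0,0,0,0,1]]'
python3 - <<'E'
from h import *
go(450,370,95,1.5)
np.save('w6.npy',np.r_[read_state()['tcp_pos'],read_state()['ee_rot']])
snap('wrist','w6.png',k=1.25)
E
```

```text
t: 18.93
tcp_pos: [451.9, 261.3, 93.8]
ee_rot: [-180.0, 0.1, 1.7]
wrist_force: [1.1, 0.5, -1.9]
gripper_width: 0.214
gripper_force: 59.1
t: 19.43
tcp_pos: [449.7, 368.5, 93.6]
ee_rot: [179.9, 0.1, 1.6]
wrist_force: [0.1, -0.5, -2.4]
gripper_width: 0.212
gripper_force: 59.2
t 19.43 tcp [449.7 368.5  93.6] rot [1.799e+02 6.000e-02 1.630e+00] w 18.0 q7 -98.4
 shift units [ 0.01 -0.04 -0.03] turnz units 0.03 level [0.02  0.012 0.   ]
```

View pics/w6.png

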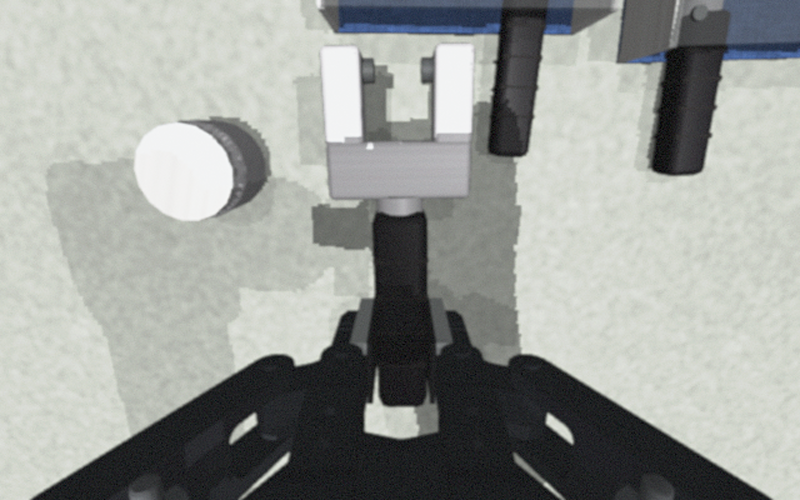

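The fork is held straight, prongs at (321–362,48) and (435–474,45). The fork box's floor front edge runs from (341,30) to (573,33), the stored handle from (524,15) to (510,152), and the tin is at (185,170), well clear.

```bash
python3 - <<'E'
from h import *
def P(u,v,z,f='w6.npy'):
    a=np.load(f);return px('wrist',u/1.25,v/1.25,z,pose=dict(tcp_pos=a[:3],ee_rot=a[3:])).round(1)
for n,u,v,z in [('flL',341,30,3),('flR',573,33,3),('topL',322,12,49),('topR',620,10,49),('sh end',510,150,21),('sh root',524,15,21),('tipL',321,48,100),('tipR',474,45,100),('end',402,402,104),('tin',185,170,48)]:print(n,P(u,v,z))
E
```

```text
flL [573.5 403.7   3. ]
flR [575.6 279.5   3. ]
topL [570.2 405.1  49. ]
topR [574.5 279.   49. ]
sh end [514.6 311.6  21. ]
sh root [578.7 311.7  21. ]
tipL [547.3 396.3 100. ]
tipR [549.5 348.1 100. ]
end [418.8 367.  104. ]
tin [502.2 472.3  48. ]
```

```bash
python3 -m crank '[[0,0.08,0.65,0,0,0.05,1],[0,0,0.65,0,0,0,1],[0,0,0.65,0,0,0,1],[0,0,0,0,0,0,1],[0,0,0,0,0,0,1],[0.35,0,0,0,0,0,1],[0.35,0,0,0,0,0,1],[0.35,0,0,0,0,0,1],[0.35,0,0,0,0,0,1],[0.35,0,0,0,0,0,1],[0.35,0,0,0,0,0,1],[0.3,0,0,0,0,0,1]]'
python3 -m crank '[[0,0,0,0,0,0,1],[0,0,0,0,0,0,1]]'
python3 - <<'E'
from h import *
go(545,368,12,1.5)
E
```

```text
t: 20.48
tcp_pos: [549.3, 367.8, 19.3]
ee_rot: [-179.9, -0.3, 1.3]
wrist_force: [1.0, -0.3, -2.2]
gripper_width: 0.218
gripper_force: 59.3
t: 20.65
tcp_pos: [548.1, 367.4, 18.5]
ee_rot: [-180.0, -0.2, 1.2]
wrist_force: [-0.7, -0.4, -1.8]
gripper_width: 0.214
gripper_force: 59.4
t 20.65 tcp [548.1 367.4  18.5] rot [-179.97   -0.18    1.22] w 18.2 q7 -93.5
 shift units [-0.08 -0.02  0.16] turnz units -0.06 level [-0.006 -0.036  0.   ]
```

```bash
python3 -m crank '[[0,0,0.07,0,0,0,1],[0,0,0.07,0,0,0,1],[0,0,0,0,0,0,1],[0,0,0,0,0,0,0.1],[0,0,0,0,0,0,0.1],[0,0,0,0,0,0,0.1],[0,0,0,0,0,0,0.1],[0,0,-0.5,0,0,0,0.1],[0,0,-0.9,0,0,0,0.1],[-0.5,0,-0.9,0,0,0,0.1],[0,0,0,0,0,0,0.1],[0,0,0,0,0,0,0.1]]'
python3 - <<'E'
from h import *
s=read_state();a=np.r_[s['tcp_pos'],s['ee_rot']];np.save('w7.npy',a)
go(515,-375,100,180)
snap('wrist','w7.png')
im=cv2.imread('pics/raw_w7.png');g=im.max(2)
# dark regions -> handles (above the gripper rows)
m=(g<70).astype(np.uint8);m[225:]=0
n,l,st,c=cv2.connectedComponentsWithStats(m)
for i in range(1,n):
    if st[i,4]>200:
        v,u=np.where(l==i); 
        (cx,cy),(w,h),ang=cv2.minAreaRect(np.c_[u,v].astype(np.float32))
        print(st[i],round(w),round(h),round(ang),px('wrist',cx,cy,20,pose=dict(tcp_pos=a[:3],ee_rot=a[3:])).round(),'end',px('wrist',cx,st[i,1]+st[i,3],12,pose=dict(tcp_pos=a[:3],ee_rot=a[3:])).round())
E
```

```text
t: 21.65
tcp_pos: [527.3, 369.0, 105.3]
ee_rot: [-179.8, -0.2, 1.4]
wrist_force: [0.1, 0.4, -0.4]
gripper_width: 0.449
gripper_force: 0.0
t 21.65 tcp [527.3 369.  105.3] rot [-179.81   -0.22    1.37] w 38.2 q7 -96.7
 shift units [-0.75 18.59  0.07] turnz units -35.73 level [-0.038 -0.044  0.   ]
[ 309  149   26   75 1836] 74 25 90 [542. 369.  20.] end [508. 368.  12.]
[ 380  149   35   76 2091] 29 77 6 [543. 312.  20.] end [509. 307.  12.]
[ 495  171   43   54 1685] 37 57 7 [537. 221.  20.] end [511. 211.  12.]
```

The placed fork's handle is parallel to the stored one and sticks out equally (ends at x≈508 and 509), so it is seated. Next the ring.

```bash
python3 -m crank '[[-0.05,0.6,0,0,0,0,-1],[-0.05,0.95,0,0,0,0,-1],[-0.05,0.95,0,0,0,0,-1],[-0.05,0.95,0,0,0,0,-1],[-0.05,0.95,0,0,0,0,-1],[-0.05,0.95,0,0,0,0,-1],[-0.05,0.95,0,0,0,0,-1],[-0.05,0.95,0,0,0,0,-1],[-0.05,0.95,0,0,0,0,-1],[-0.05,0.95,0,0,0,0,-1],[-0.05,0.95,0,0,0,0,-1],[-0.05,0.95,0,0,0,0,-1]]'
python3 -m crank '[[-0.05,0.95,0,0,0,0,-1],[-0.05,0.95,0,0,0,0,-1],[0,0.95,0,0,0,0,-1],[0,0.95,0,0,0,0,-1],[0,0.95,0,0,0,0,-1],[0,0.95,0,0,0,0,-1],[0,0.95,0,0,0,0,-1],[0,0.9,0,0,0,0,-1],[0,0,0,0,0,-1,-1],[0,0,0,0,0,-1,-1],[0,0,0,0,0,-1,-1],[0,0,0,0,0,-1,-1]]'
python3 -m crank '[[0,0,0,0,0,-1,-1],[0,0,0,0,0,-1,-1],[0,0,0,0,0,-1,-1],[0,0,0,0,0,-1,-1],[0,0,0,0,0,-1,-1],[0,0,0,0,0,-1,-1],[0,0,0,0,0,-1,-1],[0,0,0,0,0,-1,-1],[0,0,0,0,0,-1,-1],[0,0,0,0,0,-1,-1],[0,0,0,0,0,-1,-1],[0,0,0,0,0,-1,-1]]'
python3 -m crank '[[0,0,0,0,0,-1,-1],[0,0,0,0,0,-1,-1],[0,0,0,0,0,-1,-1],[0,0,0,0,0,-1,-1],[0,0,0,0,0,-1,-1],[0,0,0,0,0,-1,-1],[0,0,0,0,0,-1,-1],[0,0,0,0,0,-1,-1],[0,0,0,0,0,-1,-1],[0,0,0,0,0,-1,-1],[0,0,0,0,0,-1,-1],[0,0,0,0,0,-1,-1]]'
python3 -m crank '[[0,0,0,0,0,-1,-1],[0,0,0,0,0,-1,-1],[0,0,0,0,0,-1,-1],[0,0,0,0,0,-1,-1],[0,0,0,0,0,-1,-1],[0,0,0,0,0,-1,-1],[0,0,0,0,0,-1,-1],[0,0,0,0,0,-0.7,-1],[0,0,0,0,0,0,-1]]'
python3 - <<'E'
from h import *
s=read_state();a=np.r_[s['tcp_pos'],s['ee_rot']];np.save('w8.npy',a)
go(554,-376.8,-1,180)
snap('wrist','w8.png')
E
```

```text
t: 22.7
tcp_pos: [511.1, -76.0, 101.1]
ee_rot: [-180.0, 0.2, 1.3]
wrist_force: [0.5, 0.5, -0.2]
gripper_width: 0.999
gripper_force: 0.0
t: 23.7
tcp_pos: [514.2, -376.4, 100.1]
ee_rot: [-179.8, 0.1, 21.5]
wrist_force: [0.4, 0.1, -0.2]
gripper_width: 1.0
gripper_force: 0.0
t: 24.7
tcp_pos: [514.3, -375.9, 100.3]
ee_rot: [-179.8, -0.1, 81.5]
wrist_force: [-0.8, -0.3, 0.9]
gripper_width: 1.003
gripper_force: 0.0
t: 25.7
tcp_pos: [514.3, -375.8, 100.2]
ee_rot: [180.0, -0.2, 141.5]
wrist_force: [-0.6, -0.4, -0.2]
gripper_width: 1.002
gripper_force: 0.0
t: 26.45
tcp_pos: [514.3, -375.9, 100.4]
ee_rot: [179.8, -0.2, 179.8]
wrist_force: [1.0, 0.4, 0.0]
gripper_width: 1.001
gripper_force: 0.0
t 26.45 tcp [ 514.3 -375.9  100.4] rot [ 1.7984e+02 -1.5000e-01  1.7985e+02] w 85.0 q7 131.1
 shift units [-1.   -0.03  2.53] turnz units -0.03 level [ 0.032 -0.03  -0.   ]
```

```bash
python3 -m crank '[[-0.5,-0.02,0,0,0,0,-1],[-0.5,-0.01,0.4,0,0,0,-1],[0,0,0.7,0,0,0,-1],[0,0,0.7,0,0,0,-1],[0,0,0.5,0,0,0,-1],[0,0,0.2,0,0,0,-1],[0,0,0,0,0,0,-1],[0,0,0,0,0,0,1],[0,0,0,0,0,0,1],[0,0,0,0,0,0,1],[0,0,0,0,0,0,1],[0,0,0,0,0,0,1]]'
python3 -m crank '[[0,0,0,0,0,0,1],[0,0,0,0,0,0,1]]'
```

```text
t: 27.5
tcp_pos: [556.8, -379.0, 5.6]
ee_rot: [-179.9, 0.2, 179.8]
wrist_force: [-0.5, -0.8, 6.7]
gripper_width: 0.552
gripper_force: 61.1
t: 27.67
tcp_pos: [556.9, -379.0, 5.6]
ee_rot: [-179.9, 0.2, 179.8]
wrist_force: [-1.6, 0.0, 5.2]
gripper_width: 0.556
gripper_force: 61.1
```

Gripped on the ring head (47 mm reading against 50 nominal, the same offset as for the handles). Now pull it straight out, release and look.

```bash
python3 -m crank '[[0.1,0,-0.05,0,0,0,1],[0.3,0,0,0,0,0,1],[0.4,0,0,0,0,0,1],[0.4,0,0,0,0,0,1],[0.4,0,0,0,0,0,1],[0.4,0,0,0,0,0,1],[0.4,0,0,0,0,0,1],[0.3,0,0,0,0,0,1],[0.1,0,0.05,0,0,0,1],[0,0,0,0,0,0,1],[0,0,0,0,0,0,-1],[0,0,0,0,0,0,-1]]'
python3 -m crank '[[0,0,0,0,0,0,-1],[0,0,0,0,0,0,-1],[0,0,-0.7,0,0,0,-1],[0,0,-0.9,0,0,0,-1],[0,0,-0.9,0,0,0,-1],[0,0,0,0,0,0,-1],[0,0,0,0,0,0,-1]]'
python3 - <<'E'
from h import *
s=read_state();p=dict(tcp_pos=s['tcp_pos'],ee_rot=s['ee_rot']);np.save('w9.npy',np.r_[s['tcp_pos'],s['ee_rot']])
go(515,-375,100,180)
snap('wrist','w9.png')
im=cv2.imread('pics/raw_w9.png');g=im.max(2)
print([px('wrist',320,v,20,pose=p).round() for v in(100,200,300)])
m=(g<75).astype(np.uint8)
n,l,st,c=cv2.connectedComponentsWithStats(m)
for i in range(1,n):
    if st[i,4]>200:
        v,u=np.where(l==i);r=cv2.minAreaRect(np.c_[u,v].astype(np.float32));print(st[i],np.round(r[1]),round(r[2],1),px('wrist',*r[0],20,pose=p).round())
sub=g[60:340:10,200:440:8]
for i,row in enumerate(sub):print(60+10*i,' '.join('%3d'%x for x in row))
E
```

```text
t: 28.67
tcp_pos: [443.2, -377.7, 3.1]
ee_rot: [-180.0, 0.0, 179.8]
wrist_force: [0.0, 0.4, -0.2]
gripper_width: 0.821
gripper_force: 0.0
t: 29.25
tcp_pos: [444.9, -379.1, 105.3]
ee_rot: [-179.8, 0.3, 179.8]
wrist_force: [-0.4, 0.5, -0.8]
gripper_width: 0.998
gripper_force: 0.0
t 29.25 tcp [ 444.9 -379.1  105.3] rot [-179.78    0.27  179.8 ] w 84.8 q7 135.1
 shift units [-1.75  0.11  0.14] turnz units -0.04 level [-0.044  0.054 -0.   ]
[array([ 370., -380.,   20.]), array([ 443., -380.,   20.]), array([ 531., -381.,   20.])]
[  0   0  44  49 796] [35. 50.] 57.3 [ 321. -579.   20.]
[438   0  24  57 289] [57. 22.] 81.6 [ 326. -297.   20.]
[204   5  57 106 623] [  7. 118.] 27.9 [ 343. -438.   20.]
[200 112  14  48 224] [47. 12.] 86.0 [ 394. -461.   20.]
[157 120  23  33 262] [34. 17.] 74.3 [ 395. -491.   20.]
[ 300  232   31   88 1901] [25. 87.] 5.5 [ 509. -385.   20.]
[ 64 234  98  41 653] [104.  11.] 21.6 [ 488. -548.   20.]
[    0   252   640   148 45412] [147. 639.] 90.0 [ 557. -381.   20.]
60 212 215 221 160  62 167 196 186 195 198 185 187 191 186 181 197 193 203 212 201 207 205 20
[... 2674 characters left out ...]
 169 122 131  23  38  41 114 200 201 206 206 200 203 199 202 200 201  27  30  25
290  27  31  31  19 199 207 200 201 200 200 209 125 127  39  39  39 172 207 207 197 197 198 202 206 206 206 204  21  14  38
300  30  30  26  59 201 206 200 208 206 197 205 204 189  38  33  34 177 198 193 198 199 198 209 209 201 200 205 161  26  20
310  18  11  26 196 207 197 198 209 209 204 201 206 201  51  47  47 205 211 202 190 200 200 206 199 206 205 207 199  21  32
320  36  30 172 200 199 209 205 197 208 202 205 209 202 170 125 189 194 198 207 202 205 204 202 212 205 214 206 204 211  29
330  32  41 204 214 211 212 206 190 187 192 186 186 189 192 192 186 194 187 192 187 195 192 195 193 191 193 198 189 186  28
```

```bash
python3 - <<'E'
from h import *
a=np.load('w9.npy');p=dict(tcp_pos=a[:3],ee_rot=a[3:])
g=cv2.imread('pics/raw_w9.png').max(2)
n,l,st,c=cv2.connectedComponentsWithStats((g<75).astype(np.uint8))
i=l[300,312]; v,u=np.where(l==i)
Q=[]
for r in range(238,312,6):
    x=u[v==r];Q.append(px('wrist',x.mean(),r,18,pose=p))
Q=np.array(Q);k=np.polyfit(Q[:,0],Q[:,1],1);print(k,np.degrees(np.arctan(k[0])))
e=px('wrist',u[v>312].mean(),v.max(),15,pose=p);print('end',e,'start',px('wrist',320,v.min(),20,pose=p))
x=e[0]-34;y=np.polyval(k,x);print(x,y);go(x,y,1.5,180+np.degrees(np.arctan(k[0])))
E
```

```text
[-1.14056792e-01 -3.27400071e+02] -6.50685421801597
end [ 554.39764221 -389.30351408   15.        ] start [ 469.16597214 -380.24084086   20.        ]
520.397642208223 -386.7549565296681
t 29.3 tcp [ 443.5 -377.8  103.2] rot [-1.7996e+02  6.0000e-02  1.7981e+02] w 84.9 q7 135.1
 shift units [-1.92 -0.22  2.54] turnz units 1.26 level [-0.008  0.012 -0.   ]
```

```bash
python3 -m crank '[[-0.64,-0.07,0,0,0,0,-1],[-0.64,-0.07,0,0,0,0,-1],[-0.64,-0.08,0.5,0,0,0,-1],[0,0,0.7,0,0,0.63,-1],[0,0,0.7,0,0,0.63,-1],[0,0,0.56,0,0,0,-1],[0,0,0,0,0,0,-1],[0,0,0,0,0,0,1],[0,0,0,0,0,0,1],[0,0,0,0,0,0,1],[0,0,0,0,0,0,1],[0,0,0,0,0,0,1]]'
python3 -m crank '[[0,0,0,0,0,0,1],[0,0,0,0,0,0,1]]'
python3 - <<'E'
from h import *
go(515,-375,100,3)
E
```

```text
t: 30.3
tcp_pos: [520.9, -387.3, 6.0]
ee_rot: [-179.9, 0.2, 173.5]
wrist_force: [-0.1, -0.4, 0.9]
gripper_width: 0.3
gripper_force: 0.0
t: 30.47
tcp_pos: [521.0, -387.3, 6.0]
ee_rot: [-179.9, 0.2, 173.5]
wrist_force: [0.0, 0.1, 5.0]
gripper_width: 0.218
gripper_force: 62.5
t 30.47 tcp [ 521.  -387.3    6. ] rot [-1.7993e+02  1.6000e-01  1.7351e+02] w 18.6 q7 127.2
 shift units [ 0.18  0.29 -2.35] turnz units 34.1 level [-0.014  0.032 -0.   ]
```

```bash
python3 -m crank '[[0,0,-0.4,0,0,0,1],[0,0,-0.9,0,0,0,1],[0.6,0,-0.9,0,0,0,1],[0.8,0,0,0,0,1,1],[0,0,0,0,0,1,1],[0,0,0,0,0,1,1],[0,0,0,0,0,1,1],[0,0,0,0,0,1,1],[0,0,0,0,0,1,1],[0,0,0,0,0,1,1],[0,0,0,0,0,1,1],[0,0,0,0,0,1,1]]'
python3 -m crank '[[0,0,0,0,0,1,1],[0,0,0,0,0,1,1],[0,0,0,0,0,1,1],[0,0,0,0,0,1,1],[0,0,0,0,0,1,1],[0,0,0,0,0,1,1],[0,0,0,0,0,1,1],[0,0,0,0,0,1,1],[0,0,0,0,0,1,1],[0,0,0,0,0,1,1],[0,0,0,0,0,1,1],[0,0,0,0,0,1,1]]'
python3 -m crank '[[0,0,0,0,0,1,1],[0,0,0,0,0,1,1],[0,0,0,0,0,1,1],[0,0,0,0,0,1,1],[0,0,0,0,0,1,1],[0,0,0,0,0,1,1],[0,0,0,0,0,1,1],[0,0,0,0,0,1,1],[0,0,0,0,0,1,1],[0,0,0,0,0,1,1],[0,0,0,0,0,1,1],[0,0,0,0,0,1,1]]'
python3 -m crank '[[0,0,0,0,0,1,1],[0,0,0,0,0,0.1,1],[0,0,0,0,0,0,1]]'
python3 - <<'E'
from h import *
go(440,155,95,3)
E
```

```text
t: 31.47
tcp_pos: [464.8, -379.8, 90.3]
ee_rot: [-180.0, -0.1, 128.3]
wrist_force: [-0.7, -0.2, -2.0]
gripper_width: 0.218
gripper_force: 61.6
t: 32.47
tcp_pos: [464.9, -379.7, 90.2]
ee_rot: [-179.9, -0.0, 68.3]
wrist_force: [-0.3, 0.3, -1.9]
gripper_width: 0.216
gripper_force: 61.6
t: 33.47
tcp_pos: [465.0, -379.5, 90.1]
ee_rot: [-179.9, 0.0, 8.3]
wrist_force: [0.8, 0.0, -1.9]
gripper_width: 0.213
gripper_force: 61.6
t: 33.72
tcp_pos: [465.0, -379.7, 90.2]
ee_rot: [-179.9, 0.1, 3.1]
wrist_force: [0.3, 0.2, -2.4]
gripper_width: 0.214
gripper_force: 61.6
t 33.72 tcp [ 465.  -379.7   90.2] rot [-1.7994e+02  6.0000e-02  3.1300e+00] w 18.2 q7 -21.2
 shift units [  0.1  -13.38  -0.11] turnz units 0.03 level [-0.012  0.012 -0.   ]
```

```bash
python3 -m crank '[[0.01,-0.6,0,0,0,0,1],[0.01,-0.97,0,0,0,0,1],[0.01,-0.97,0,0,0,0,1],[0.01,-0.97,0,0,0,0,1],[0.01,-0.97,0,0,0,0,1],[0.01,-0.97,0,0,0,0,1],[0.01,-0.97,0,0,0,0,1],[0.01,-0.97,0,0,0,0,1],[0.01,-0.97,0,0,0,0,1],[0.01,-0.97,0,0,0,0,1],[0,-0.97,0,0,0,0,1],[0,-0.97,0,0,0,0,1]]'
python3 -m crank '[[0,-0.97,0,0,0,0,1],[0,-0.97,0,0,0,0,1],[0,-0.17,0,0,0,0,1],[0,0,0,0,0,0,1],[0,0,0,0,0,0,1],[0,0,0,0,0,0,1]]'
python3 - <<'E'
from h import *
s=read_state();p=dict(tcp_pos=s['tcp_pos'],ee_rot=s['ee_rot']);np.save('w10.npy',np.r_[s['tcp_pos'],s['ee_rot']])
go(442,155,95,3)
snap('wrist','w10.png')
im=cv2.imread('pics/raw_w10.png').astype(int);b,g,r=im[...,0],im[...,1],im[...,2]
m=((b-r>35)&(b>60)).astype(np.uint8)
n,l,st,c=cv2.connectedComponentsWithStats(m)
for i in range(1,n):
    if st[i,4]>60:
        print('blue',st[i])
        v,u=np.where(l==i)
        for uu in (u.min()+1,(u.min()+u.max())//2,u.max()-1):
            vv=v[u==uu].max() if (u==uu).any() else -1; print('  ',uu,vv,px('wrist',uu,vv,3,pose=p).round(1))
mx=im.max(2)
n,l,st,c=cv2.connectedComponentsWithStats((mx<75).astype(np.uint8))
for i in range(1,n):
    if st[i,4]>200: print('dark',st[i],px('wrist',*c[i],21,pose=p).round(),px('wrist',*c[i],100,pose=p).round())
for v in range(20,180,8):print(v,' '.join('%3d'%x for x in mx[v,220:430:6]))
E
```

```text
t: 34.72
tcp_pos: [444.9, 72.2, 91.0]
ee_rot: [-179.9, -0.0, 3.1]
wrist_force: [1.0, -0.3, -1.0]
gripper_width: 0.216
gripper_force: 61.6
t: 35.22
tcp_pos: [441.2, 152.7, 91.0]
ee_rot: [180.0, 0.0, 2.9]
wrist_force: [0.1, -0.5, -2.4]
gripper_width: 0.212
gripper_force: 61.6
t 35.22 tcp [441.2 152.7  91. ] rot [179.97   0.     2.93] w 18.0 q7 -77.7
 shift units [ 0.02 -0.06 -0.1 ] turnz units -0.01 level [0.006 0.    0.   ]
blue [184   0  24  22 378]
   185 21 [562.5 248.3   3. ]
   195 21 [562.8 241.7   3. ]
   206 21 [563.2 234.5   3. ]
blue [ 243    0  129   22 2022]
   244 20 [565.1 209.5   3. ]
   307 21 [566.6 168.    3. ]
   370 20 [569.3 126.6   3. ]
blue [587   0  20   4  65]
   588 1 [587.5 -13.6   3. ]
   596 2 [587.2 -18.9   3. ]
   605 3 [586.9 -25.    3. ]
dark [   0    0   30   93 1917] [535. 351.  21.] [527. 279. 100.]
dark [  53    0   59   98 4395] [541. 305.  21.] [531. 250. 100.]
dark [ 204    0   48  116 2972] [544. 215.  21.] [533. 193. 100.]
dark [ 426    0   56   85 2529] [558.  77.  21.] [542. 107. 100.]
dark [ 513    0   74   99 4318] [556.  17.  21.] [540.  
[... 2316 characters left out ...]
 216 215 214 191 192 192 170 169 168 174 171 174 177 178 172 168 173 181 179 173 131 135 134 128 127 132 136 129 141 160 210
148 192 193 189 189 197 210 211 204 190 193 193 186 112 165 171 170 171 172 170 168 173 149 120 118 131 129 131 139 135 131 133 138 126 215 210
156 197 198 189 192 193 198 216 206 190 186 194 177 109 140 118 149 162 180 167 153 120 118 115 116 131 132 129 134 128 132 135 127 129 212 215
164 191 195 195 194 195 173 181 187 191 199 196 183 127 139 117 152 162 172 167 149 105 122 120 132 130 132 133 133 134 137 130 130 195 202 214
172 195 186 191 193 199 113 111 113 108 110 114 109 106 114  35  36  39  42  42  47  27 126 138 129 134 134 127 136 139 128 136 140 134 196 213
```

```bash
python3 -m crank '[[0,0,0.65,0,0,-0.05,1],[0,0,0.65,0,0,0,1],[0,0,0.68,0,0,0,1],[0,0,0,0,0,0,1],[0,0,0,0,0,0,1],[0.35,0,0,0,0,0,1],[0.35,0,0,0,0,0,1],[0.35,0,0,0,0,0,1],[0.35,0,0,0,0,0,1],[0.35,0,0,0,0,0,1],[0.35,0,0,0,0,0,1],[0.3,0,0,0,0,0,1]]'
python3 -m crank '[[0,0,0,0,0,0,1],[0,0,0,0,0,0,1]]'
python3 - <<'E'
from h import *
go(536.7,158,9.5,3)
E
```

```text
t: 36.27
tcp_pos: [540.0, 159.2, 14.4]
ee_rot: [180.0, -0.3, 3.2]
wrist_force: [0.6, -0.3, -2.2]
gripper_width: 0.216
gripper_force: 61.5
t: 36.43
tcp_pos: [538.5, 159.0, 13.6]
ee_rot: [180.0, -0.2, 3.2]
wrist_force: [0.7, -0.9, -2.3]
gripper_width: 0.213
gripper_force: 61.5
t 36.43 tcp [538.5 159.   13.6] rot [ 1.7999e+02 -1.6000e-01  3.2200e+00] w 18.1 q7 -70.8
 shift units [-0.05  0.02  0.1 ] turnz units 0.04 level [ 0.002 -0.032 -0.   ]
```

```bash
python3 -m crank '[[0,0,0.05,0,0,0,1],[0,0,0.05,0,0,0,1],[0,0,0,0,0,0,1],[0,0,0,0,0,0,0.1],[0,0,0,0,0,0,0.1],[0,0,0,0,0,0,0.1],[0,0,0,0,0,0,0.1],[0,0,-0.5,0,0,0,0.1],[0,0,-0.9,0,0,0,0.1],[-0.5,0,-0.9,0,0,0,0.1],[-0.5,0,-0.9,0,0,0,0.1],[-0.5,0,-0.9,0,0,0,0.1]]'
python3 -m crank '[[0,0,0,0,0,0,0.1],[0,0,0,0,0,0,0.1],[0,0,0,0,0,0,0.1]]'
python3 - <<'E'
from h import *
s=read_state();p=dict(tcp_pos=s['tcp_pos'],ee_rot=s['ee_rot'])
go(500,159,170)
snap('wrist','w11.png')
im=cv2.imread('pics/raw_w11.png').astype(int);mx=im.max(2)
n,l,st,c=cv2.connectedComponentsWithStats((mx<75).astype(np.uint8))
for i in range(1,n):
    if st[i,4]>150:
        v,u=np.where(l==i); print('dark',st[i],'c',px('wrist',*c[i],22,pose=p).round(),'end',px('wrist',u[v>=v.max()-2].mean(),v.max(),12,pose=p).round())
# bore/heads under covers: bright/grey vs blue, per row
b,r=im[...,0],im[...,2]
m=((b-r)>15)
for v in range(0,150,6):print(v,''.join('#' if x else '.' for x in m[v,20:620:5]))
E
```

```text
t: 37.43
tcp_pos: [476.3, 155.7, 172.8]
ee_rot: [180.0, 0.0, 3.2]
wrist_force: [0.2, 0.7, 1.5]
gripper_width: 0.45
gripper_force: 0.0
t: 37.68
tcp_pos: [476.8, 156.9, 171.4]
ee_rot: [-180.0, 0.0, 3.3]
wrist_force: [0.2, -0.2, 0.1]
gripper_width: 0.452
gripper_force: 0.0
t 37.68 tcp [476.8 156.9 171.4] rot [-1.7995e+02  2.0000e-02  3.3000e+00] w 38.4 q7 -81.1
 shift units [ 0.58 -0.02  0.03] turnz units None level [-0.01   0.004 -0.   ]
dark [  72   43   45   91 2433] c [548. 362.  22.] end [512. 369.  12.]
dark [ 140   48   35   90 2010] c [548. 306.  22.] end [511. 311.  12.]
dark [628  49  12  41 252] c [ 590. -112.   22.] end [ 580. -123.   12.]
dark [ 399   50   41   81 1102] c [571.  77.  22.] end [532.  73.  12.]
dark [ 461   59   49   82 1828] c [565.  16.  22.] end [526.   9.  12.]
dark [247  82  27  70 667] c [538. 214.  22.] end [504. 216.  12.]
dark [ 311   82   22   73 1493] c [539. 160.  22.] end [504. 158.  12.]
dark [ 506  230   46   55 1421] c [412. -59.  22.] end [374. -74.  12.]
dark [   24   240   595   160 42761] c [282. 146.  22.] end [197. 141.  12.]
dark [623 3
[... 2467 characters left out ...]
...........................................................................
120 ........................................................................................................................
126 ........................................................................................................................
132 ........................................................................................................................
138 ........................................................................................................................
144 ........................................................................................................................
```

All three pairs lie side by side, their handles sticking out about 60–66 mm, and both rings are visible under the cover. I'll hand it in.

```bash
python3 -c "
from plant import sign_off
print(sign_off())"
```

```text
the job is handed in; nothing more can be done
None
```

I put the plug, fork and ring gauges flat into their matching boxes beside the stored ones, heads under the covers and handles out, and handed the job in at about 38 s; the hand-in gave no verdict, and the last camera check showed all three seated.

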